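# Clip the tamper onto its bracket eye

## Task

Hang the coffee tamper that has the snap hook on its top from the eye of the steel bracket: press the hook's sprung gate against the eye's front bar until the bar is inside the hook and the gate has sprung shut behind it, then let the tamper hang still from the bar, clear of the counter. Feel your way: the eye slides in a slot and is clamped nearer or farther than its listed place, and neither pushing nor landing may load it with more than about 15 N. Leave the other things on the counter where they are.

Things in the scene. Friction and masses are not known exactly. Their poses are not given: they have to be found in the camera images.
- tab (a point): Centre of the grip tab on top of the hooked tamper: a flat upright steel plate 30 mm wide (own x), 12 mm thick (own y), 32 mm high. It is 170 mm above the foot's underside. Own x is level and points out through the gate; z up. The snap hook hangs below the tab in the x-z plane, 12 mm thick. While held it cannot be measured; see the next entries for the hook's sizes.
- nose (a point): Tip of the hook's fixed nose: 40 mm below the tab's centre, 12 mm ahead in x; the nose is 6 mm thick in x and hangs from the crown. Below it the opening is shut by the gate, 5 mm thick. The solid back's inner face is 15.5 mm behind this point, so the inside is 12.5 mm wide. The bar must meet the gate 5 to 12 mm below this point (7 to 8 best); lower, the gate jams before the bar is past the nose.
- crown (a point): Middle of the crown's underside inside the hook, 24 mm below the tab's centre, 16 mm above the nose's tip: where the bar bears at last. Push the bar in past the nose until it meets the solid back or nearly; then lower the hook about 20 mm: the bar slides off the gate's tip up into the crown and the gate springs shut under it.
- gate (a joint): Angle of the gate (rad): 0 shut, 0.75 fully pushed in (hard stop, tip in a groove of the back). It turns inward about a pivot at its lower end, 30 mm below the nose's tip. A spring shuts it; opening it by its upper half takes about 1.5 N at first and 3 to 5 N when well open.
- eye_mid (a point): Middle of the eye's front bar (8 mm round steel, running along this frame's y, centre 182 mm above the counter, 40 mm free between the legs) for the slide in the middle of its slot. Press in +x. The slide is clamped at an unknown place: the real bar lies up to 30 mm nearer or farther along x than this point. Along x the eye yields like a stiff spring, about 10 N per mm, and comes back.
- bracket: Steel bracket fixed to the counter: foot plate, upright strap, and on top a level U-shaped eye whose two legs run 92 mm back (+x) from the front bar to a clamped slide. The strap stands 97 mm behind the slot-middle place of the bar; nothing is higher than 6 mm above the bar's centre. Origin on the counter straight below eye_mid, same axes.
- tamper: The hooked tamper: loose, about 0.35 to 0.55 kg, 186 mm tall, standing upright on a 58 mm round steel foot, wooden handle, steel snap hook on top. Origin at the centre of the foot's underside, 1 mm in +x from the tab's centre; axes as the tab's.
- jug: Bystander: steel milk jug with a side handle, 95 mm tall, 68 mm across, standing; origin under its centre.
- plain_tamper: Bystander: tamper without a hook, 88 mm tall, foot 58 mm across; origin under its centre.
- glass0: Bystander: shot glass, 75 mm tall, 60 mm across; origin under its centre.
- glass1: Bystander: shot glass, the same size.
- glass2: Bystander: shot glass, the same size.
- can: Bystander: aluminium coffee can, 118 mm tall, 72 mm across; origin under its centre.
Mind the look-alikes: they are no part of the job. What is shaped like the tamper but yellow is not meant. Leave any yellow look-alike of the bracket alone.

How it is judged:
By the outcome, as a careful person would: the job done as asked, in the order asked, and still so for the second after the job is handed in, with the robot touching nothing.
It also fails if it takes over 58 s, if anything falls off the work surface, if the arm or the gripper's body presses on something with over 40 N, if the wrist force passes 120 N, or if a joint passes its speed limit or range.

## Robot

A 6-joint arm with a two-finger parallel gripper is mounted at the origin on the work surface. World frame = base frame: x ahead of the robot, y to its left, z up, the work surface at z = 0. Lengths are in m, angles in rad, forces in N, time in s.
With the tool pointing down it reaches from about 0.325 to 0.775 m from the base axis. Payload 9.3 kg.
Tool frame: the origin (TCP) lies at the very end of the fingers, on their centre line; the grasp point (between the pads) lies 19 mm behind it; z points along the fingers, y is the line along which they close (so a half turn about z gives the same grasp; the last joint's range is limited). The gripper opens to 85 mm and grips with 20 to 120 N. Pads are 22 mm wide; open, the fingers measure 114 mm over their backs; the gripper's body (76 mm by 85 mm) begins 54 mm behind the grasp point. The pads swing forward as they close: fully open they stand 13 mm farther back than shut.
Start: joints at [-1.347, 0.259, 0.021, 1.334, 0, 1.418], TCP at [0.202, -0.511, 0.231] pointing down, gripper open.
Joint ranges: [-3.04, 3.04], [-0.91, 1.82], [-1.04, 1.36], [-1.92, 1.95], [-1.52, 1.45], [-3.14, 3.14]. Speed limits (rad/s): [2.22, 2.22, 2.79, 3.14, 3.14, 3.14].

## Interface

Orientations are given as a rotation vector (axis times angle).
In Python, from plant import robot, optics, ticket gives the robot as it stands. The module is installed in compiled form; this text tells all that it offers.
- The arm moves only by the tool servo_tool, never from a script. Its argument "rows" is a list of rows, each a list of 2 entries, a list of its own where there are three numbers: the shift along the tool's x, y, z in m, then the turn, a rotation vector about the tool's x, y, z in degrees. A call has 1 to 12 rows; each row is the pose to reach, as a shift and turn from the pose commanded when the call began, along the tool's axes at that moment; what a row does not reach only later rows make up. A row lasts 1/12 s, in which the tool goes at most 41.7 mm and 7.16 degrees, less where a joint would pass 70% of its speed; a pose out of reach is approached as far as the arm can. A call with a gripper value outside its range is refused whole. "claw" is the gripper's target within -1 to 1 (fully open at 1, half-way at 0, shut at -1), set as the call begins (left out, the last holds). The fingers move at their own pace and stop on an object; "squeeze" is the grip in N (left out, the last holds). Time passes only in rows, so rows that repeat a pose let the fingers close. It gives the time, the measured TCP pose, the force, the opening and the grip force at its end, in the units of the state.
- robot.sense(): the state, without advancing time (a new reading comes with each control period).
- optics.camera(name): name is "scene" or "top" or "wrist"; returns a dict with "frame" (400x640x3 uint8, blue, green, red), "intrinsics" (3x3 intrinsics, pixels), "view" (4x4, takes a point from world to camera coordinates). Camera axes: x right, y down, z forward; pixel columns grow to the right and rows downward; lengths in m; the calibration is good to about 2 mm. The wrist camera is an equidistant fisheye: a pixel r from the principal point sees the ray r / f radians off the axis. A picture is of the moment at which its call begins. There is no depth.
- ticket.job_done(): hands the job in; it is judged then, once.
The state is a dict: "t": time; "joints": joint angles; "dq": joint speeds; "effort": joint torques, N m; "position": TCP position; "orientation": TCP orientation; "wrist_force": force on the tool from outside, world axes, zero at the start; "torque": the same for the moment, N m; "width": finger opening in m; "gripper_force": force on a finger pad.
Only numpy, scipy, OpenCV 4.12 (cv2) and the standard library are available. Lean on these libraries where they do the work, as an engineer would, in place of code of your own. Each camera call takes 0.05 s, during which the arm holds its last target. There are 200 camera calls.

## Working session

There is one attempt and no reset: what is moved stays moved. The work goes in short steps, Python scripts to look and compute and a tool call to move; the robot and the scene stay as the last step left them, time stands still between calls to the robot, and variables do not carry over. Pictures are saved under pics/ and viewed, at most 10 in all, crops included, and the job is handed in when it is done.

Besides the shell and the picture viewer there is one more tool, called after ">>>" by a JSON object that holds its "api" and its "payload". servo_tool: Moves the arm, as the interface text tells. Its arguments: {"type":"object","properties":{"rows":{"type":"array","items":{"type":"array"}},"claw":{"type":"number"},"squeeze":{"type":"number"}},"required":["rows"]}

```bash
mkdir -p pics; python3 - <<'E'
from plant import robot, optics
import cv2,numpy as np
for n in("scene","top"):
    c=optics.camera(n); cv2.imwrite(f"pics/{n}0.png",c["frame"]); print(n,c["intrinsics"].tolist(),np.round(c["view"],4).tolist())
s=robot.sense();print({k:np.round(v,3).tolist() for k,v in s.items()})
E
```

```text
scene [[424.6543948400277, 0.0, 321.39185442813937], [0.0, 424.6543948400277, 201.3959313754315], [0.0, 0.0, 1.0]] [[0.1311, 0.9913, 0.0146, -0.0834], [0.6828, -0.0796, -0.7262, -0.2507], [-0.7187, 0.1052, -0.6873, 1.4491], [0.0, 0.0, 0.0, 1.0]]
top [[513.8718571569016, 0.0, 319.0033549179673], [0.0, 513.8718571569016, 202.1401094658217], [0.0, 0.0, 1.0]] [[-0.0297, -0.9995, 0.0057, 0.0267], [-0.9979, 0.0293, -0.0578, 0.5024], [0.0576, -0.0074, -0.9983, 1.5194], [0.0, 0.0, 0.0, 1.0]]
{'t': 0.1, 'joints': [-1.347, 0.259, 0.021, 1.334, 0.0, 1.418], 'dq': [0.002, -0.001, 0.002, -0.0, 0.001, -0.001], 'effort': [0.006, -55.669, 34.507, 0.012, -0.0, 0.0], 'position': [0.202, -0.511, 0.231], 'orientation': [-3.085, -0.588, 0.0], 'wrist_force': [0.313, 0.297, -0.456], 'torque': [-0.034, -0.038, 0.028], 'gripper_force': 0.0, 'width': 0.086}
```

View pics/scene0.png

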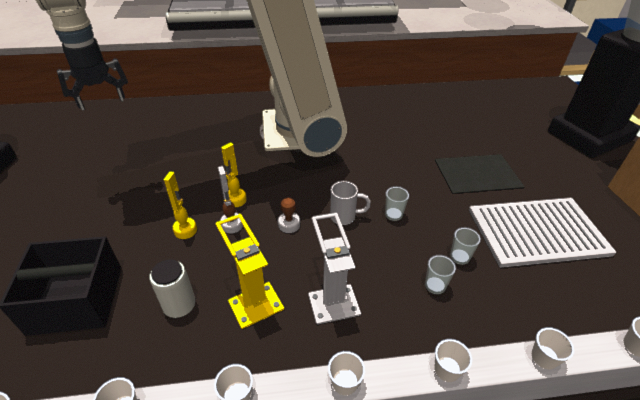

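View pics/top0.png

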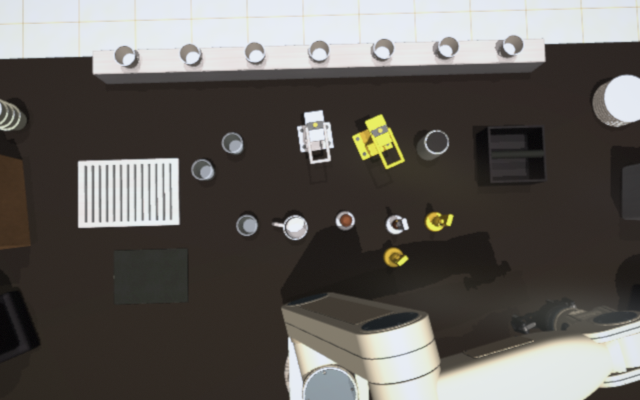

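Candidates for the hooked tamper are steel at scene (228,200) / top (397,224), and yellow at scene (180,207) and (235,178) / top (437,221) and (395,257). The plain tamper at scene (289,215) has no hook. Candidates for the bracket are steel at scene (335,265) / top (316,140), and yellow at scene (250,265) / top (378,140). I choose the steel one of each and check them in crops.

```bash
python3 - <<'E'
import cv2,numpy as np
s=cv2.imread("pics/scene0.png");t=cv2.imread("pics/top0.png")
a=cv2.resize(s[155:245,200:260],None,fx=6.6,fy=6.6,interpolation=cv2.INTER_CUBIC)[:594]  # tamper scene
b=cv2.resize(t[205:245,375:415],None,fx=10,fy=10,interpolation=cv2.INTER_CUBIC)
o=np.zeros((594,800,3),np.uint8);o[:,:396]=a[:, :396];o[:400,400:]=b;cv2.imwrite("pics/c1.png",o)
a=cv2.resize(s[205:325,300:370],None,fx=4.9,fy=4.9,interpolation=cv2.INTER_CUBIC)
b=cv2.resize(t[105:175,290:340],None,fx=8,fy=8,interpolation=cv2.INTER_CUBIC)
o=np.zeros((600,800,3),np.uint8);o[:a.shape[0],:a.shape[1]]=a;o[:560,400:]=b;cv2.imwrite("pics/c2.png",o)
E
```

```text
(no output)
```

View pics/c1.png

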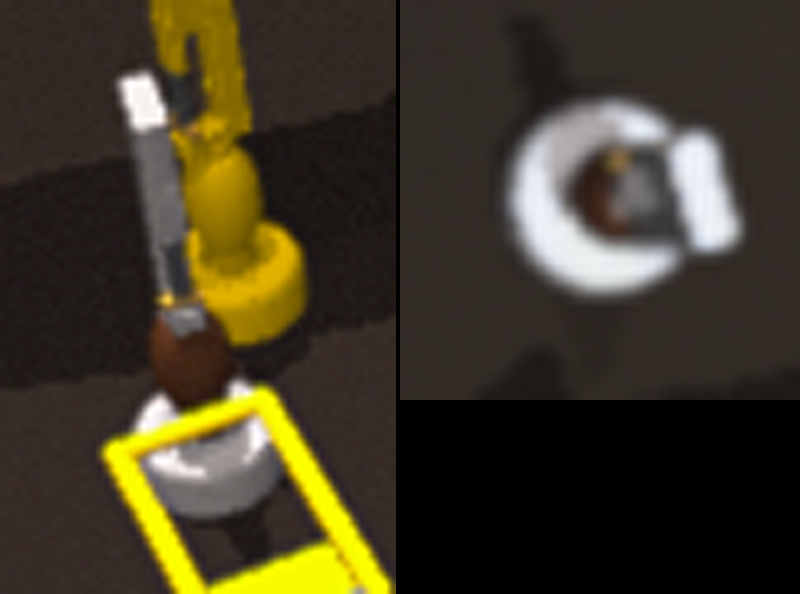

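View pics/c2.png

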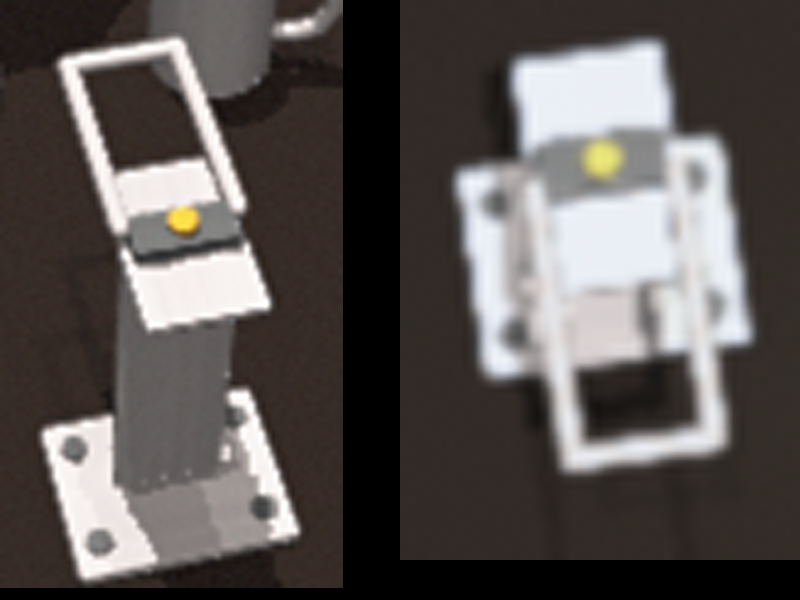

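The crops show the chosen tamper as all steel with a brown handle. Its tab top is at scene (222,170) / top (405.5,224), and a gold pin on the gate side faces +x. The steel bracket's front bar runs from top (311,163) to (330,160), and scene (313,218) to (337,214).

```bash
cat > h.py <<'E'
import numpy as np,cv2
from plant import robot,optics
K={"scene":[424.6544,321.3919,201.3959],"top":[513.8719,319.0034,202.1401]}
V={"scene":np.array([[0.1311,0.9913,0.0146,-0.0834],[0.6828,-0.0796,-0.7262,-0.2507],[-0.7187,0.1052,-0.6873,1.4491]]),
"top":np.array([[-0.0297,-0.9995,0.0057,0.0267],[-0.9979,0.0293,-0.0578,0.5024],[0.0576,-0.0074,-0.9983,1.5194]])}
def onz(n,u,v,z):
    f,cx,cy=K[n];R=V[n][:,:3];t=V[n][:,3];C=-R.T@t;d=R.T@np.array([(u-cx)/f,(v-cy)/f,1]);return C+d*(z-C[2])/d[2]
def px(n,p):
    f,cx,cy=K[n];q=V[n][:,:3]@p+V[n][:,3];return (f*q[:2]/q[2]+[cx,cy])
E
python3 - <<'E'
from h import *
P=lambda l,p:print(l,np.round(p,4))
for n,a in(("top",[(310.7,162.5),(330,159.8)]),("scene",[(313,217.4),(336.5,213.9)])):
    p,q=[onz(n,*x,.184) for x in a];P(n+" bar",p);P("",q);d=p-q;print("xdir",np.degrees(np.arctan2(-d[0],d[1])),(p+q)/2)
r=lambda x,y:(375+x/10-40-.45,205+y/10-.45)
for c in[(705,190),(688,140),(722,242)]:P("tabtop",onz("top",*r(c[0],c[1]),.186))
e=[onz("top",*r(*c),.186) for c in[(690,132),(725,248)]];d=e[0]-e[1];print("tab yaw",np.degrees(np.arctan2(d[1],d[0])),np.linalg.norm(d))
s=lambda x,y:(200+x/6.6-.4,155+y/6.6-.4)
P("tab scene",onz("scene",*s(143,100),.186))
# foot ring: outer edge ellipse z~.025
P("foot top",onz("top",*r(605,195),.022))
P("pin top z.1",onz("top",*r(617,160),.100));P("pin scene",onz("scene",*s(167,300),.100))
for n,u,v in(("plain",345,220),("jug",295,228)):P(n,onz("top",u,v,.09))
for n,u,v in(("yel",437+11,218),("yel2",403,261)):P(n,onz("top",u,v,.186))
P("can",onz("top",437,140,.118))
P("ybar",onz("top",378,165,.184));P("ybar",onz("top",401,160,.184))
E
```

```text
top bar [0.5997 0.0321 0.184 ]
 [ 0.6054 -0.0196  0.184 ]
xdir 6.355693811182626 [0.60252913 0.00627035 0.184     ]
scene bar [ 0.6096 -0.0168  0.184 ]
 [0.6051 0.0334 0.184 ]
xdir -174.94329938357646 [0.60735889 0.00828441 0.184     ]
tabtop [ 0.4296 -0.2128  0.186 ]
tabtop [ 0.443  -0.2088  0.186 ]
tabtop [ 0.4158 -0.2168  0.186 ]
tab yaw 14.604382819279959 0.03196362625183023
tab scene [ 0.4325 -0.2109  0.186 ]
foot top [ 0.4309 -0.2116  0.022 ]
pin top z.1 [ 0.4398 -0.2033  0.1   ]
pin scene [ 0.4437 -0.2142  0.1   ]
plain [ 0.4458 -0.0597  0.09  ]
jug [0.4274 0.0825 0.09  ]
yel [ 0.441  -0.3272  0.186 ]
yel2 [ 0.3313 -0.2035  0.186 ]
can [ 0.6619 -0.3235  0.118 ]
ybar [ 0.5878 -0.1471  0.184 ]
ybar [ 0.5994 -0.209   0.184 ]
```

```bash
cat >> h.py <<'E'
from scipy.spatial.transform import Rotation as Ro
def go(x,y,z,yaw):
    s=robot.sense();R=Ro.from_rotvec(s["orientation"]).as_matrix()
    c,n=np.cos(np.radians(yaw)),np.sin(np.radians(yaw));T=np.array([[c,n,0],[n,-c,0],[0,0,-1]])
    d=R.T@(np.array([x,y,z])-s["position"]);r=Ro.from_matrix(R.T@T).as_rotvec(degrees=True)
    print("shift",np.round(d,4).tolist(),"turn",np.round(r,2).tolist(),"t",round(s["t"],2),"f",np.round(s["wrist_force"],1),"yaw",round(float(np.degrees(np.arctan2(R[1,0],R[0,0]))),2))
E
python3 - <<'E'
from h import *
go(.4305,-.212,.245,14.6)
E
```

```text
shift [0.3223, -0.1942, -0.014] turn [-0.07, -0.01, 6.99] t 0.1 f [ 0.3  0.3 -0.5] yaw 21.59
```

>>> {"api": "servo_tool", "payload": {"rows": [[[0.01, -0.006, -0.014], [0, 0, 0]], [[0.04, -0.024, -0.014], [0, 0, 1]], [[0.07, -0.042, -0.014], [0, 0, 2]], [[0.105, -0.063, -0.014], [0, 0, 3]], [[0.14, -0.084, -0.014], [0, 0, 4]], [[0.175, -0.105, -0.014], [0, 0, 5]], [[0.21, -0.126, -0.014], [0, 0, 6]], [[0.245, -0.147, -0.014], [0, 0, 7]], [[0.28, -0.169, -0.014], [0, 0, 7]], [[0.31, -0.187, -0.014], [0, 0, 7]], [[0.322, -0.194, -0.014], [0, 0, 7]], [[0.322, -0.194, -0.014], [0, 0, 7]]], "claw": 1}}

```text
t: 1.1
position: [0.4317, -0.21, 0.2451]
orientation: [-3.115, -0.405, -0.0]
wrist_force: [0.1, 0.8, -0.6]
width: 0.0858
gripper_force: 0.0
```

```bash
python3 - <<'E'
from h import *
go(.4305,-.212,.245,14.6)
c=optics.camera("wrist");K=c["intrinsics"];V=c["view"];f=c["frame"];print(K.round(1).tolist(),np.round(V,4).tolist())
np.savez("w1.npz",K=K,V=V)
cv2.imwrite("pics/w1full.png",f);cv2.imwrite("pics/w1.png",f)
s=optics.camera("scene")["frame"];cv2.imwrite("pics/s1.png",s)
E
```

```text
shift [-0.0017, 0.0017, 0.0001] turn [-0.04, -0.01, 0.22] t 1.1 f [ 0.1  0.8 -0.6] yaw 14.82
[[309.7, 0.0, 320.7], [0.0, 309.7, 198.4], [0.0, 0.0, 1.0]] [[0.256, -0.9667, -0.0007, -0.3125], [-0.9329, -0.2472, 0.262, 0.3129], [-0.2534, -0.0664, -0.9651, 0.487], [0.0, 0.0, 0.0, 1.0]]
```

View pics/w1.png

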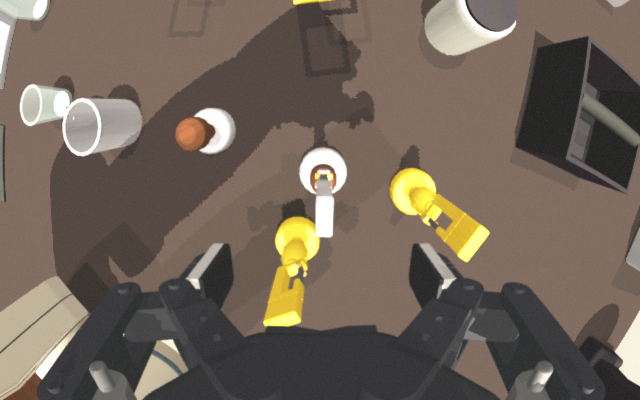

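```bash
cat >> h.py <<'E'
def wray(u,v,z,K,V):
    d=np.array([u-K[0,2],v-K[1,2]])/K[0,0];r=np.hypot(*d);c=np.array([*(d/r*np.sin(r)),np.cos(r)])
    R=V[:3,:3];C=-R.T@V[:3,3];w=R.T@c;return C+w*(z-C[2])/w[2]
E
python3 - <<'E'
from h import *
w=np.load("w1.npz");K,V=w["K"],w["V"];print(-V[:3,:3].T@V[:3,3])
f=cv2.imread("pics/w1full.png")
cv2.imwrite("pics/w1c.png",cv2.resize(f[140:250,280:370],None,fx=5.4,fy=5.4,interpolation=cv2.INTER_CUBIC))
for u,v in[(317,236),(332,236),(324.5,236),(317,197),(332,197)]:print(u,v,wray(u,v,.186,K,V).round(4))
print("pin",wray(324,178,.1,K,V).round(4),"foot",wray(323,171,.02,K,V).round(4))
E
```

```text
[ 0.49531139 -0.19236827  0.3877721 ]
317 236 [ 0.4152 -0.2107  0.186 ]
332 236 [ 0.4179 -0.2209  0.186 ]
324.5 236 [ 0.4166 -0.2158  0.186 ]
317 197 [ 0.4426 -0.2036  0.186 ]
332 197 [ 0.4452 -0.2134  0.186 ]
pin [ 0.4399 -0.21    0.1   ] foot [ 0.4325 -0.2116  0.02  ]
```

View pics/w1c.png

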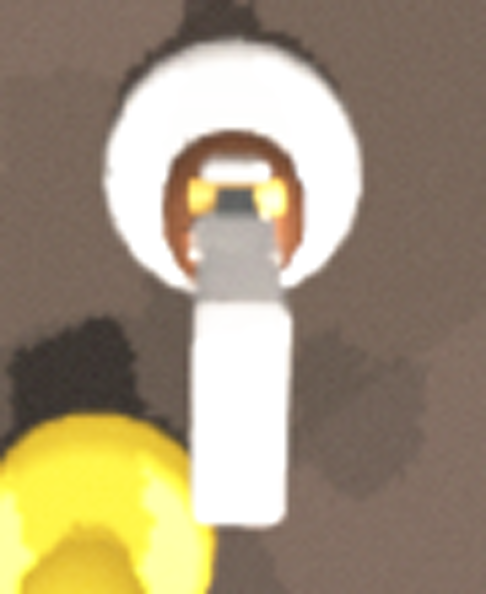

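The crop shows the tab's top face from wrist (316,196) to (333,237). The gold gate pin is on the image-up side, so the gate faces world +x.

```bash
python3 - <<'E'
from h import *
w=np.load("w1.npz");K,V=w["K"],w["V"]
a=wray(325,196.2,.186,K,V);b=wray(324.4,236.8,.186,K,V);d=a-b;print((a+b)/2,np.linalg.norm(d),np.degrees(np.arctan2(d[1],d[0])))
m=(a+b)/2
go(.4305,-.2105,.157,14.0)
E
```

```text
[ 0.43025943 -0.21227525  0.186     ] 0.02948382029954901 14.250270692426373
shift [0.0005, -0.0015, 0.088] turn [-0.02, 0.03, 0.69] t 1.2 f [-0.2  0.1 -0.5] yaw 14.69
```

>>> {"api": "servo_tool", "payload": {"rows": [[[0, 0, 0.015], [0, 0, 0.4]], [[0, 0, 0.035], [0, 0, 0.4]], [[0, 0, 0.055], [0, 0, 0.4]], [[0, 0, 0.072], [0, 0, 0.4]], [[0, 0, 0.082], [0, 0, 0.4]], [[0, 0, 0.087], [0, 0, 0.4]], [[0, 0, 0.087], [0, 0, 0.4]], [[0, 0, 0.087], [0, 0, 0.4]]]}}

```text
t: 1.87
position: [0.4301, -0.2133, 0.1586]
orientation: [3.118, 0.386, -0.0]
wrist_force: [0.3, 0.1, 0.2]
width: 0.0853
gripper_force: 0.0
```

>>> {"api": "servo_tool", "payload": {"rows": [[[0, 0, 0], [0, 0, 0]], [[0, 0, 0], [0, 0, 0]], [[0, 0, 0], [0, 0, 0]], [[0, 0, 0], [0, 0, 0]], [[0, 0, 0], [0, 0, 0]], [[0, 0, 0], [0, 0, 0]], [[0, 0, 0], [0, 0, 0]], [[0, 0, 0], [0, 0, 0]], [[0, 0, 0], [0, 0, 0]], [[0, 0, 0], [0, 0, 0]], [[0, 0, 0], [0, 0, 0]], [[0, 0, 0], [0, 0, 0]]], "claw": -1, "squeeze": 60}}

```text
t: 2.87
position: [0.4306, -0.2127, 0.1586]
orientation: [3.117, 0.388, 0.001]
wrist_force: [-0.0, -0.5, 4.9]
width: 0.0106
gripper_force: 59.7
```

```bash
python3 - <<'E'
from h import *
s=robot.sense();print({k:np.round(v,4).tolist() for k,v in s.items() if k not in("dq","effort","joints")})
go(.4305,-.212,.29,5.8)
E
```

```text
{'t': 2.8667, 'position': [0.4306, -0.2127, 0.1586], 'orientation': [3.117, 0.388, 0.0011], 'wrist_force': [-0.0152, -0.499, 4.9112], 'torque': [0.0606, -0.1905, 0.0157], 'gripper_force': 59.6595, 'width': 0.0106}
shift [0.0001, -0.0006, -0.1314] turn [0.03, -0.04, 8.39] t 2.87 f [-0.  -0.5  4.9] yaw 14.19
```

>>> {"api": "servo_tool", "payload": {"rows": [[[0, 0, -0.003], [0, 0, 0]], [[0, 0, -0.01], [0, 0, 0]], [[0, 0, -0.02], [0, 0, 0]], [[0, 0, -0.035], [0, 0, 0]], [[0, 0, -0.05], [0, 0, 0]], [[0, 0, -0.065], [0, 0, 0]], [[0, 0, -0.08], [0, 0, 2]], [[0, 0, -0.095], [0, 0, 4]], [[0, 0, -0.108], [0, 0, 6]], [[0, 0, -0.118], [0, 0, 7.5]], [[0, 0, -0.122], [0, 0, 8.4]], [[0, 0, -0.122], [0, 0, 8.4]]]}}

```text
t: 3.87
position: [0.4304, -0.2126, 0.2809]
orientation: [3.137, 0.158, 0.001]
wrist_force: [-0.0, -0.0, -3.6]
width: 0.0112
gripper_force: 58.5
```

```bash
python3 - <<'E'
from h import *
s=robot.sense();print({k:np.round(v,4).tolist() for k,v in s.items() if k in("torque","width","position")})
go(.5637,.0024,.28,5.8)
E
```

```text
{'position': [0.4304, -0.2126, 0.2809], 'torque': [0.0085, 0.0608, -0.0235], 'width': 0.0112}
shift [0.1542, -0.2006, 0.0009] turn [0.03, -0.03, -0.04] t 3.87 f [-0.  -0.  -3.6] yaw 5.76
```

>>> {"api": "servo_tool", "payload": {"rows": [[[0.004, -0.006, 0], [0, 0, 0]], [[0.015, -0.02, 0], [0, 0, 0]], [[0.031, -0.04, 0], [0, 0, 0]], [[0.048, -0.063, 0], [0, 0, 0]], [[0.066, -0.086, 0], [0, 0, 0]], [[0.085, -0.11, 0], [0, 0, 0]], [[0.104, -0.135, 0], [0, 0, 0]], [[0.121, -0.157, 0], [0, 0, 0]], [[0.136, -0.177, 0], [0, 0, 0]], [[0.147, -0.191, 0], [0, 0, 0]], [[0.152, -0.198, 0], [0, 0, 0]], [[0.154, -0.2, 0], [0, 0, 0]]]}}

```text
t: 4.87
position: [0.5635, 0.0035, 0.2791]
orientation: [-3.137, -0.162, 0.003]
wrist_force: [-0.0, -0.0, -4.1]
width: 0.0109
gripper_force: 58.7
```

>>> {"api": "servo_tool", "payload": {"rows": [[[0, 0, 0.003], [0, 0, 0]], [[0, 0, 0.01], [0, 0, 0]], [[0, 0, 0.02], [0, 0, 0]], [[0, 0, 0.03], [0, 0, 0]], [[0, 0, 0.04], [0, 0, 0]], [[0, 0, 0.05], [0, 0, 0]], [[0, 0, 0.057], [0, 0, 0]], [[0, 0, 0.061], [0, 0, 0]], [[0, 0, 0.062], [0, 0, 0]], [[0, 0, 0.062], [0, 0, 0]], [[0, 0, 0.062], [0, 0, 0]], [[0, 0, 0.062], [0, 0, 0]]]}}

```text
t: 5.87
position: [0.5637, 0.002, 0.2188]
orientation: [3.137, 0.159, 0.001]
wrist_force: [0.1, 0.5, -3.7]
width: 0.0114
gripper_force: 58.6
```

```bash
python3 - <<'E'
from h import *
go(.5637,.0024,.2181,5.8)
c=optics.camera("wrist");np.savez("w2.npz",K=c["intrinsics"],V=c["view"]);cv2.imwrite("pics/w2.png",c["frame"])
s=optics.camera("scene")["frame"]
o=np.zeros((600,800,3),np.uint8)
a=cv2.resize(s[170:310,280:380],None,fx=4.2,fy=4.2,interpolation=cv2.INTER_CUBIC);o[:a.shape[0],:a.shape[1]]=a
b=cv2.resize(c["frame"][60:300,250:390],None,fx=2.5,fy=2.5,interpolation=cv2.INTER_CUBIC);o[:600,430:780]=b[:,:350]
cv2.imwrite("pics/c3.png",o)
E
```

```text
shift [0.0, -0.0004, 0.0007] turn [0.01, -0.05, -0.01] t 5.87 f [ 0.1  0.5 -3.7] yaw 5.79
```

View pics/c3.png

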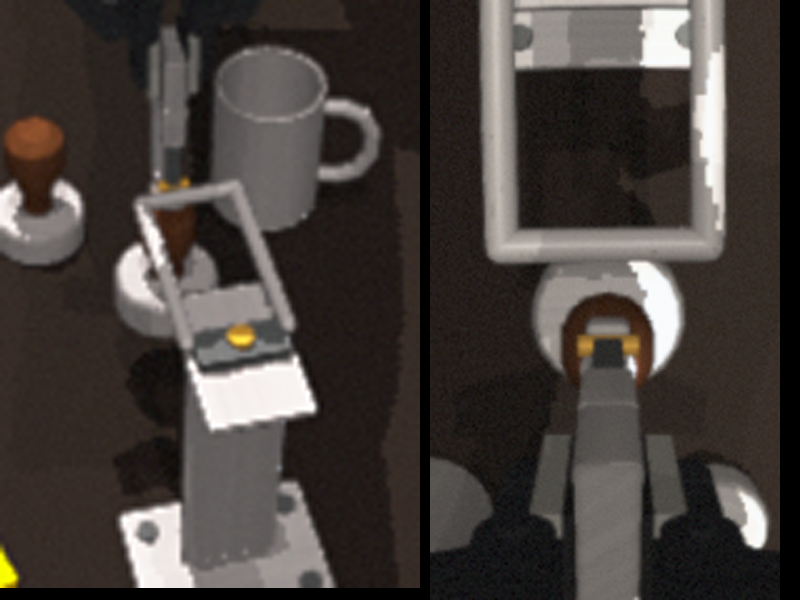

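The wrist view shows the hook centred (crop column 607) on the eye (490 to 722), with the bar level at crop row 245 and square to the hook. The tamper hangs upright.

```bash
python3 - <<'E'
from h import *
w=np.load("w2.npz");print(wray(320.4,158,.183,w["K"],w["V"]), wray(320.4,60+355/2.5-0,.2,w["K"],w["V"]))
s=robot.sense();print(s["torque"].round(3),s["position"].round(4))
E
```

```text
[0.60508348 0.00713557 0.183     ] [0.58349675 0.0049352  0.2       ]
[-0.025  0.012 -0.003] [0.5636 0.002  0.2187]
```

>>> {"api": "servo_tool", "payload": {"rows": [[[0.003, 0, 0.0006], [0, 0, 0]], [[0.007, 0, 0.0006], [0, 0, 0]], [[0.011, 0, 0.0006], [0, 0, 0]], [[0.014, 0, 0.0006], [0, 0, 0]], [[0.016, 0, 0.0006], [0, 0, 0]], [[0.017, 0, 0.0006], [0, 0, 0]], [[0.018, 0, 0.0006], [0, 0, 0]], [[0.018, 0, 0.0006], [0, 0, 0]], [[0.018, 0, 0.0006], [0, 0, 0]]]}}

```text
t: 6.72
position: [0.5813, 0.0038, 0.2177]
orientation: [3.138, 0.159, -0.0]
wrist_force: [-0.1, 0.3, -3.8]
width: 0.0105
gripper_force: 58.7
```

>>> {"api": "servo_tool", "payload": {"rows": [[[0.001, 0, 0], [0, 0, 0]], [[0.002, 0, 0], [0, 0, 0]], [[0.003, 0, 0], [0, 0, 0]], [[0.004, 0, 0], [0, 0, 0]], [[0.005, 0, 0], [0, 0, 0]], [[0.006, 0, 0], [0, 0, 0]], [[0.006, 0, 0], [0, 0, 0]], [[0.006, 0, 0], [0, 0, 0]]]}}

```text
t: 7.38
position: [0.5873, 0.0044, 0.2176]
orientation: [3.138, 0.159, -0.0]
wrist_force: [-0.1, 0.1, -3.8]
width: 0.011
gripper_force: 58.7
```

>>> {"api": "servo_tool", "payload": {"rows": [[[0.0007, 0, 0], [0, 0, 0]], [[0.0014, 0, 0], [0, 0, 0]], [[0.002, 0, 0], [0, 0, 0]], [[0.002, 0, 0], [0, 0, 0]], [[0.002, 0, 0], [0, 0, 0]]]}}

```text
t: 7.8
position: [0.5892, 0.0046, 0.2176]
orientation: [-3.138, -0.159, 0.0]
wrist_force: [-1.0, 0.3, -3.5]
width: 0.0113
gripper_force: 58.6
```

>>> {"api": "servo_tool", "payload": {"rows": [[[0.0007, 0, 0], [0, 0, 0]], [[0.0014, 0, 0], [0, 0, 0]], [[0.002, 0, 0], [0, 0, 0]], [[0.002, 0, 0], [0, 0, 0]], [[0.002, 0, 0], [0, 0, 0]]]}}

```text
t: 8.22
position: [0.5913, 0.0048, 0.2176]
orientation: [-3.138, -0.159, 0.0]
wrist_force: [-1.2, -0.6, -4.7]
width: 0.011
gripper_force: 58.6
```

>>> {"api": "servo_tool", "payload": {"rows": [[[0.001, 0, 0], [0, 0, 0]], [[0.002, 0, 0], [0, 0, 0]], [[0.003, 0, 0], [0, 0, 0]], [[0.004, 0, 0], [0, 0, 0]], [[0.005, 0, 0], [0, 0, 0]], [[0.006, 0, 0], [0, 0, 0]], [[0.006, 0, 0], [0, 0, 0]]]}}

```text
t: 8.8
position: [0.5974, 0.0054, 0.2176]
orientation: [-3.138, -0.159, 0.0]
wrist_force: [-2.0, -0.2, -3.3]
width: 0.0113
gripper_force: 58.6
```

>>> {"api": "servo_tool", "payload": {"rows": [[[0.0007, 0, 0], [0, 0, 0]], [[0.0014, 0, 0], [0, 0, 0]], [[0.0021, 0, 0], [0, 0, 0]], [[0.0028, 0, 0], [0, 0, 0]], [[0.0035, 0, 0], [0, 0, 0]], [[0.004, 0, 0], [0, 0, 0]], [[0.004, 0, 0], [0, 0, 0]], [[0.004, 0, 0], [0, 0, 0]]]}}

```text
t: 9.47
position: [0.6013, 0.0058, 0.2176]
orientation: [-3.138, -0.159, 0.0]
wrist_force: [-3.5, 0.6, -4.5]
width: 0.0112
gripper_force: 58.6
```

>>> {"api": "servo_tool", "payload": {"rows": [[[0.0005, 0, 0], [0, 0, 0]], [[0.001, 0, 0], [0, 0, 0]], [[0.0015, 0, 0], [0, 0, 0]], [[0.002, 0, 0], [0, 0, 0]], [[0.002, 0, 0], [0, 0, 0]], [[0.002, 0, 0], [0, 0, 0]]]}}

```text
t: 9.97
position: [0.6033, 0.006, 0.2176]
orientation: [-3.138, -0.159, 0.0]
wrist_force: [-2.3, -0.3, -4.2]
width: 0.0116
gripper_force: 58.6
```

>>> {"api": "servo_tool", "payload": {"rows": [[[0.0005, 0, 0], [0, 0, 0]], [[0.001, 0, 0], [0, 0, 0]], [[0.0015, 0, 0], [0, 0, 0]], [[0.0015, 0, 0], [0, 0, 0]], [[0.0015, 0, 0], [0, 0, 0]]]}}

```text
t: 10.38
position: [0.6048, 0.0062, 0.2176]
orientation: [-3.138, -0.159, 0.0]
wrist_force: [-1.9, -0.4, -4.4]
width: 0.0109
gripper_force: 58.6
```

>>> {"api": "servo_tool", "payload": {"rows": [[[0.0005, 0, 0], [0, 0, 0]], [[0.001, 0, 0], [0, 0, 0]], [[0.001, 0, 0], [0, 0, 0]], [[0.001, 0, 0], [0, 0, 0]]]}}

```text
t: 10.72
position: [0.6057, 0.0062, 0.2176]
orientation: [3.138, 0.159, -0.0]
wrist_force: [-2.8, -0.5, -4.1]
width: 0.0112
gripper_force: 58.6
```

>>> {"api": "servo_tool", "payload": {"rows": [[[0.0004, 0, 0], [0, 0, 0]], [[0.0008, 0, 0], [0, 0, 0]], [[0.0008, 0, 0], [0, 0, 0]], [[0.0008, 0, 0], [0, 0, 0]]]}}

```text
t: 11.05
position: [0.6061, 0.0063, 0.2176]
orientation: [3.138, 0.159, -0.001]
wrist_force: [-6.1, -0.6, -2.3]
width: 0.0108
gripper_force: 58.7
```

>>> {"api": "servo_tool", "payload": {"rows": [[[-0.0008, 0, 0], [0, 0, 0]], [[-0.0008, 0, 0.001], [0, 0, 0]], [[-0.0008, 0, 0.002], [0, 0, 0]], [[-0.0008, 0, 0.003], [0, 0, 0]], [[-0.0008, 0, 0.004], [0, 0, 0]], [[-0.0008, 0, 0.005], [0, 0, 0]], [[-0.0008, 0, 0.006], [0, 0, 0]], [[-0.0008, 0, 0.006], [0, 0, 0]]]}}

```text
t: 11.72
position: [0.6057, 0.0063, 0.2113]
orientation: [-3.138, -0.159, 0.001]
wrist_force: [-3.4, -0.1, -4.7]
width: 0.0111
gripper_force: 58.5
```

>>> {"api": "servo_tool", "payload": {"rows": [[[0, 0, 0.001], [0, 0, 0]], [[0, 0, 0.002], [0, 0, 0]], [[0, 0, 0.003], [0, 0, 0]], [[0, 0, 0.004], [0, 0, 0]], [[0, 0, 0.005], [0, 0, 0]], [[0, 0, 0.006], [0, 0, 0]], [[0, 0, 0.006], [0, 0, 0]]]}}

```text
t: 12.3
position: [0.6057, 0.0062, 0.2056]
orientation: [3.138, 0.159, -0.0]
wrist_force: [-3.8, -0.3, -1.8]
width: 0.0108
gripper_force: 58.9
```

>>> {"api": "servo_tool", "payload": {"rows": [[[0, 0, 0.001], [0, 0, 0]], [[0, 0, 0.002], [0, 0, 0]], [[0, 0, 0.003], [0, 0, 0]], [[0, 0, 0.003], [0, 0, 0]], [[0, 0, 0.003], [0, 0, 0]]]}}

```text
t: 12.72
position: [0.6057, 0.0062, 0.2025]
orientation: [-3.138, -0.159, 0.0]
wrist_force: [-4.5, 0.2, -3.7]
width: 0.011
gripper_force: 58.9
```

>>> {"api": "servo_tool", "payload": {"rows": [[[0, 0, 0.0007], [0, 0, 0]], [[0, 0, 0.0014], [0, 0, 0]], [[0, 0, 0.002], [0, 0, 0]], [[0, 0, 0.002], [0, 0, 0]], [[0, 0, 0.002], [0, 0, 0]]]}}

```text
t: 13.13
position: [0.6057, 0.0063, 0.2006]
orientation: [-3.138, -0.159, 0.0]
wrist_force: [-3.6, 0.2, -2.0]
width: 0.0111
gripper_force: 58.9
```

>>> {"api": "servo_tool", "payload": {"rows": [[[-0.0005, 0, 0], [0, 0, 0]], [[-0.001, 0, 0], [0, 0, 0]], [[-0.0015, 0, 0], [0, 0, 0]], [[-0.0015, 0, 0.0005], [0, 0, 0]], [[-0.0015, 0, 0.001], [0, 0, 0]], [[-0.0015, 0, 0.001], [0, 0, 0]]]}}

```text
t: 13.63
position: [0.6044, 0.0061, 0.1996]
orientation: [-3.138, -0.159, -0.0]
wrist_force: [0.4, 0.1, -3.8]
width: 0.0111
gripper_force: 58.9
```

>>> {"api": "servo_tool", "payload": {"rows": [[[0, 0, 0.0004], [0, 0, 0]], [[0, 0, 0.0008], [0, 0, 0]], [[0, 0, 0.0008], [0, 0, 0]], [[0, 0, 0.0008], [0, 0, 0]]]}}

```text
t: 13.97
position: [0.6043, 0.0061, 0.1989]
orientation: [3.138, 0.159, 0.0]
wrist_force: [0.3, 0.4, -4.1]
width: 0.011
gripper_force: 58.9
```

>>> {"api": "servo_tool", "payload": {"rows": [[[0, 0, 0.0004], [0, 0, 0]], [[0, 0, 0.0008], [0, 0, 0]], [[0, 0, 0.0008], [0, 0, 0]], [[0, 0, 0.0008], [0, 0, 0]]]}}

```text
t: 14.3
position: [0.6043, 0.0061, 0.1984]
orientation: [3.138, 0.159, 0.001]
wrist_force: [-0.9, -0.2, -0.9]
width: 0.0111
gripper_force: 59.2
```

>>> {"api": "servo_tool", "payload": {"rows": [[[0, 0, 0.0004], [0, 0, 0]], [[0, 0, 0.0006], [0, 0, 0]], [[0, 0, 0.0006], [0, 0, 0]], [[0, 0, 0.0006], [0, 0, 0]]]}}

```text
t: 14.63
position: [0.6044, 0.0061, 0.1982]
orientation: [3.137, 0.159, 0.002]
wrist_force: [-1.7, 0.7, 5.6]
width: 0.0114
gripper_force: 59.9
```

>>> {"api": "servo_tool", "payload": {"rows": [[[0, 0, -0.0005], [0, 0, 0]], [[0, 0, -0.0005], [0, 0, 0]], [[0, 0, -0.0005], [0, 0, 0]]]}}

```text
t: 14.88
position: [0.6044, 0.0061, 0.1983]
orientation: [3.137, 0.159, 0.001]
wrist_force: [-0.4, 0.6, 4.8]
width: 0.0113
gripper_force: 59.7
```

```bash
python3 - <<'E'
from h import *
c=optics.camera("wrist");s=optics.camera("scene")["frame"]
o=np.zeros((600,800,3),np.uint8)
a=cv2.resize(s[180:290,285:375],None,fx=4.6,fy=4.6,interpolation=cv2.INTER_CUBIC);o[:a.shape[0],:a.shape[1]]=a
b=cv2.resize(c["frame"][120:320,260:380],None,fx=3,fy=3,interpolation=cv2.INTER_CUBIC);o[:,430:790]=b
cv2.imwrite("pics/c4.png",o);print(robot.sense()["wrist_force"])
E
```

```text
[-0.68631427  0.57907247  5.68109778]
```

View pics/c4.png

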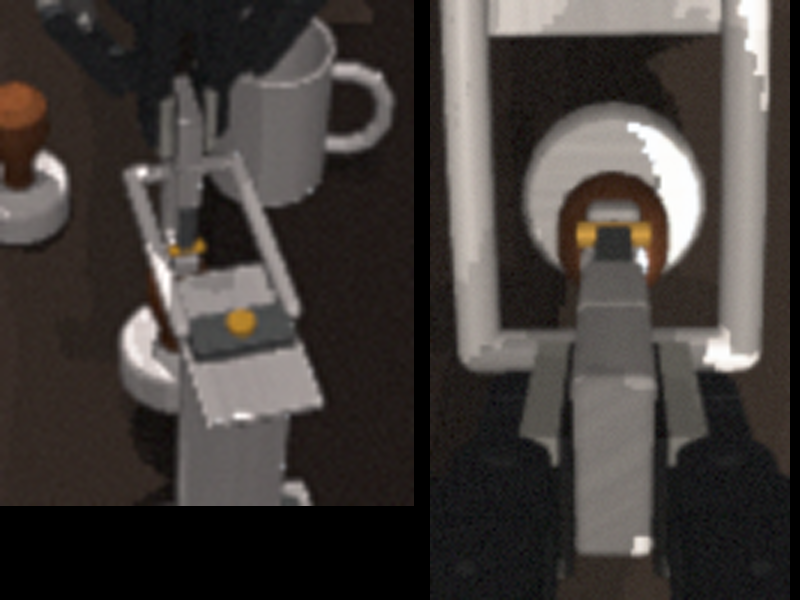

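The bar crosses inside the hook: in the wrist crop it is at row 350, between the tab and the gate front at rows 230 to 300. I'll ease the load, then release.

>>> {"api": "servo_tool", "payload": {"rows": [[[0, 0, -0.0004], [0, 0, 0]], [[0, 0, -0.0004], [0, 0, 0]], [[0, 0, -0.0004], [0, 0, 0]], [[0, 0, -0.0004], [0, 0, 0]]]}}

```text
t: 15.32
position: [0.6043, 0.0061, 0.1983]
orientation: [3.138, 0.159, -0.0]
wrist_force: [0.3, -0.1, 2.9]
width: 0.011
gripper_force: 59.6
```

>>> {"api": "servo_tool", "payload": {"rows": [[[0, 0, -0.0004], [0, 0, 0]], [[0, 0, -0.0004], [0, 0, 0]], [[0, 0, -0.0004], [0, 0, 0]], [[0, 0, -0.0004], [0, 0, 0]]]}}

```text
t: 15.65
position: [0.6042, 0.0061, 0.1985]
orientation: [-3.138, -0.159, 0.001]
wrist_force: [0.5, 0.3, -1.9]
width: 0.0112
gripper_force: 59.2
```

>>> {"api": "servo_tool", "payload": {"rows": [[[0, 0, 0], [0, 0, 0]], [[0, 0, 0], [0, 0, 0]], [[0, 0, 0], [0, 0, 0]]], "squeeze": 20}}

```text
t: 15.9
position: [0.6042, 0.0061, 0.1985]
orientation: [-3.138, -0.159, 0.001]
wrist_force: [0.3, 0.1, -1.6]
width: 0.0108
gripper_force: 59.1
```

>>> {"api": "servo_tool", "payload": {"rows": [[[0, 0, 0], [0, 0, 0]], [[0, 0, 0], [0, 0, 0]], [[0, 0, 0], [0, 0, 0]], [[0, 0, 0], [0, 0, 0]], [[0, 0, 0], [0, 0, 0]], [[0, 0, 0], [0, 0, 0]]], "claw": -0.5}}

```text
t: 16.4
position: [0.6042, 0.0061, 0.1989]
orientation: [3.138, 0.159, 0.0]
wrist_force: [-0.7, 0.2, 1.0]
width: 0.0213
gripper_force: 0.0
```

>>> {"api": "servo_tool", "payload": {"rows": [[[0, 0, 0], [0, 0, 0]], [[0, 0, 0], [0, 0, 0]], [[0, 0, -0.002], [0, 0, 0]], [[0, 0, -0.005], [0, 0, 0]], [[0, 0, -0.01], [0, 0, 0]], [[0, 0, -0.02], [0, 0, 0]], [[0, 0, -0.035], [0, 0, 0]], [[0, 0, -0.055], [0, 0, 0]], [[0, 0, -0.075], [0, 0, 0]], [[0, 0, -0.09], [0, 0, 0]], [[0, 0, -0.1], [0, 0, 0]], [[0, 0, -0.1], [0, 0, 0]]], "claw": 0.2}}

```text
t: 17.4
position: [0.6049, 0.006, 0.3021]
orientation: [3.137, 0.159, 0.007]
wrist_force: [-0.3, 0.8, 0.4]
width: 0.0508
gripper_force: 0.0
```

```bash
python3 - <<'E'
from h import *
c=optics.camera("wrist");s=optics.camera("scene")["frame"]
o=np.zeros((600,800,3),np.uint8)
a=cv2.resize(s[180:290,285:375],None,fx=4.6,fy=4.6,interpolation=cv2.INTER_CUBIC);o[:a.shape[0],:a.shape[1]]=a
b=cv2.resize(c["frame"][120:320,260:380],None,fx=3,fy=3,interpolation=cv2.INTER_CUBIC);o[:,430:790]=b
cv2.imwrite("pics/c5.png",o);q=robot.sense();print(q["wrist_force"],q["width"],q["t"])
E
```

```text
[-1.08115726 -0.50379653 -0.64273187] 0.05123263599923655 17.5
```

View pics/c5.png

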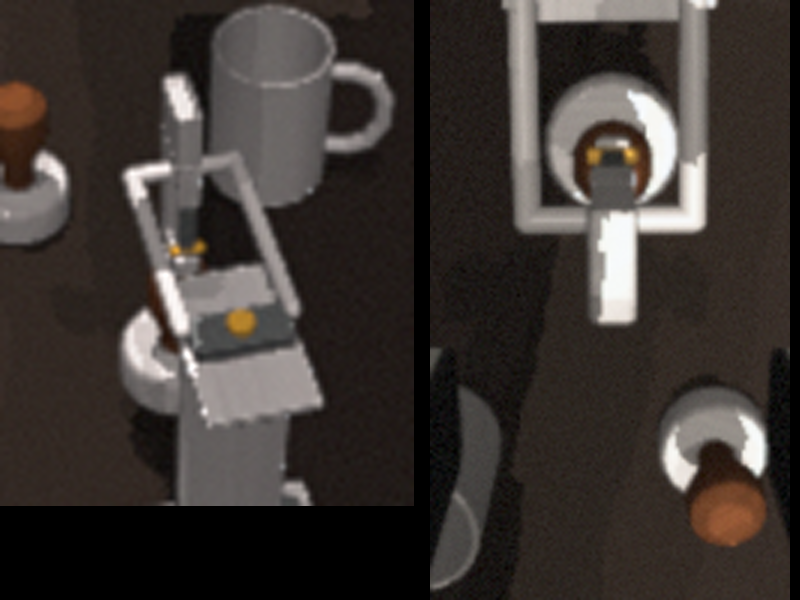

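The tamper hangs from the bar, upright and clear of the counter. I'll let any swing settle and check for motion.

>>> {"api": "servo_tool", "payload": {"rows": [[[0, 0, 0], [0, 0, 0]], [[0, 0, 0], [0, 0, 0]], [[0, 0, 0], [0, 0, 0]], [[0, 0, 0], [0, 0, 0]], [[0, 0, 0], [0, 0, 0]], [[0, 0, 0], [0, 0, 0]], [[0, 0, 0], [0, 0, 0]], [[0, 0, 0], [0, 0, 0]], [[0, 0, 0], [0, 0, 0]], [[0, 0, 0], [0, 0, 0]], [[0, 0, 0], [0, 0, 0]], [[0, 0, 0], [0, 0, 0]]]}}

```text
t: 18.5
position: [0.6042, 0.0061, 0.2988]
orientation: [-3.138, -0.159, -0.0]
wrist_force: [-0.4, 1.1, -0.5]
width: 0.051
gripper_force: 0.0
```

>>> {"api": "servo_tool", "payload": {"rows": [[[0, 0, 0], [0, 0, 0]], [[0, 0, 0], [0, 0, 0]], [[0, 0, 0], [0, 0, 0]], [[0, 0, 0], [0, 0, 0]], [[0, 0, 0], [0, 0, 0]], [[0, 0, 0], [0, 0, 0]], [[0, 0, 0], [0, 0, 0]], [[0, 0, 0], [0, 0, 0]], [[0, 0, 0], [0, 0, 0]], [[0, 0, 0], [0, 0, 0]], [[0, 0, 0], [0, 0, 0]], [[0, 0, 0], [0, 0, 0]]]}}

```text
t: 19.5
position: [0.6042, 0.0061, 0.2988]
orientation: [-3.138, -0.159, 0.0]
wrist_force: [-0.5, 1.2, -0.2]
width: 0.0516
gripper_force: 0.0
```

```bash
python3 - <<'E'
from h import *
f=[optics.camera("wrist")["frame"][120:240,290:345].astype(float) for _ in range(10)]
r=[optics.camera("wrist")["frame"][0:60,440:520].astype(float) for _ in range(2)]
print([round(np.abs(x-f[0]).mean(),2) for x in f],np.abs(r[0]-r[1]).mean(),robot.sense()["t"])
E
```

```text
[np.float64(0.0), np.float64(2.5), np.float64(2.5), np.float64(2.49), np.float64(2.49), np.float64(2.48), np.float64(2.53), np.float64(2.54), np.float64(2.49), np.float64(2.48)] 2.626388888888889 20.1
```

Frame differences over 0.5 s stay at the noise level, so it is still.

```bash
python3 -c "
from plant import ticket
print(ticket.job_done())"
```

```text
the job is handed in; nothing more can be done
None
```

The hooked steel tamper hangs still from the steel bracket's front bar, clear of the counter, with the gripper withdrawn and the job handed in at about 20 s; wrist readings put the eye's peak load near 10 N, and I judged the gate shut from the bar's position in the hook and the gate force vanishing, since no picture shows it directly.

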